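# Slide a tray of bottles onto the stirring plate under the shelf and close its keeper arm

### The job

Slide the white tray with its two bottles across the bench, up the small step onto the grey stirring plate under the clear shelf, and fully home against the back stop between the side guides; slide it, do not pick it up, and do not let a bottle tip. Then swing the steel keeper arm across behind the tray as far as it goes, and let go. Leave everything else on the bench where it is.

Things in the scene. Friction and masses are not known exactly. Their poses are not given: they have to be found in the camera images.
- station: Stirring station, fixed; place and yaw vary. Origin: bench level (z 0), middle of the grey plate's front edge; x inwards (away from the robot), y left, z up. Plate 175 deep (x) x 300 wide, top 6 mm above the bench: a square step. Side guides, x 35 to 155, inner faces at y +-73, tops 20 mm above the bench. Back stop: face at x 152, top at z 30. Shelf legs 16 mm square at x 10 and 155, y +-172.
- shelf_edge (a point): Middle of the lower front edge of the clear shelf with aluminium frame that covers the plate: x -15, y 0, z 165 mm in the station's frame; shelf 14 mm thick, 344 mm wide, reaching back to x 167; boxes on its two ends up to 219 mm above the bench. An upright tool meets this edge before the tray is home; one leaning back to the robot by about 30 degrees passes below it.
- tray_home (a point): Where the tray's origin is when it is fully home, nose on the back stop: x 67, y 0, z 6 mm in the station's frame, axes as the station's.
- tray: White tray, 0.40 kg. Origin: middle of the flat floor's underside; x to the nose, y left, z up. Floor 110 x 130 mm (x, y), 4 thick; back and side walls 18 high. A sledge nose rises 9 mm from x 55 to 85 (17 degrees) and rides up the step when pushed; the handle is at the back. Starts on the bench before the station, handle to the robot, turned up to 0.2 rad from square.
- handle (a point): Grip point on the tray's handle, at x -85, y 0, z 55 mm in the tray's frame, axes as the tray's. The handle is an upright white fin behind the tray, 12 mm thick (y), from x -103 to -55, z 10 to 70 mm: pinch it across y.
- bottle_wide: Glass bottle with blue cap standing loose in the tray, 56 mm diameter, 105 mm tall, 0.20 kg. Origin: centre of its underside, z up.
- bottle_slim: Glass bottle with blue cap standing loose in the tray, 44 mm diameter, 105 mm tall, 0.13 kg. Origin: centre of its underside, z up.
- pivot (a point): Upright pivot axis of the keeper arm, at x -10, y -125, z 20 mm in the station's frame (right front corner), on a boss of 13 mm radius, 15 mm high.
- keeper_peg (a point): Point on the black upright peg near the keeper arm's free end, 80 mm from the pivot axis, 58 mm above the bench. Peg 12 mm diameter, from 24 to 76 mm above the bench. The arm is a flat steel bar 12 mm wide, 16 to 24 mm above the bench, 84 mm long from the pivot.
- keeper (a joint): Keeper arm angle, rad, clockwise from above. 0: points to the robot (station -x), 0.3 rad outwards to the right; 0.3: along -x; 1.87: along +y, across behind the tray, peg then at station x -10, y -45 mm, below the shelf; stop at 1.9. Starts 0 to 0.35. Light friction (1 N at the peg), stays where left; the tray blocks it while its back stands out over the plate's front edge.
- tube_rack: White plastic rack 110 x 160 x 50 mm full of blue-capped tubes (96 mm tall), off to the right. Bystander; origin at the centre of its underside.
- amber_bottle: Amber bottle, 70 mm diameter, 140 mm tall, off to the left. Bystander; origin at the centre of its underside.
- beaker: Glass beaker, 72 mm diameter, 90 mm tall, off to the left. Bystander; origin at the centre of its underside.
- jar: White jar, 68 mm diameter, 80 mm tall, off to the left. Bystander; origin at the centre of its underside.
- dish: Flat round glass dish, 60 mm diameter, 14 mm tall, to the left of the tray. Bystander; origin at the centre of its underside.
- vial: Small amber vial, 22 mm diameter, 45 mm tall, left of the station's left shelf leg. Bystander; origin at the centre of its underside.
- marker: Marker pen, 130 x 14 x 14 mm, lying to the right of the tray and outside the keeper arm. Bystander; origin at the centre of its underside.
Not all that is in view belongs to the job. Leave any pink or purple look-alike of the tray alone.

How it is judged:
By the outcome, as a careful person would: the job done as asked, in the order asked, and still so for the second after the job is handed in, with the robot touching nothing.
It also fails if it takes over 67 s, if anything falls off the work surface, if the arm or the gripper's body presses on something with over 40 N, if the wrist force passes 120 N, or if a joint passes its speed limit or range.

### The arm

A 6-joint arm with a two-finger parallel gripper is mounted at the origin on the work surface. World frame = base frame: x ahead of the robot, y to its left, z up, the work surface at z = 0. Lengths are in m, angles in rad, forces in N, time in s.
With the tool pointing down it reaches from about 0.25 to 0.775 m from the base axis. Payload 8.9 kg.
Tool frame: the origin (TCP) lies at the very end of the fingers, on their centre line; the grasp point (between the pads) lies 19 mm behind it; x points along the fingers, y is the direction in which the jaws open and shut, and the axes are right-handed (so a half turn about x gives the same grasp; the last joint's range is limited). The gripper opens to 85 mm and grips with 20 to 120 N. Pads are 22 mm wide; open, the fingers measure 114 mm over their backs; the gripper's body (76 mm by 85 mm) begins 54 mm behind the grasp point. The pads swing forward as they close: fully open they stand 13 mm farther back than shut.
Start: joints at [1.143, 0.291, -0.153, 1.127, 0, 1.431], TCP at [0.15, 0.503, 0.231] pointing down, gripper open.
Joint ranges: [-2.52, 2.52], [-0.91, 1.74], [-1.3, 1.37], [-1.96, 2.02], [-1.52, 1.47], [-3.14, 3.14]. Speed limits (rad/s): [2.22, 2.22, 2.79, 3.14, 3.14, 3.14].

### API

Orientations are given as a unit quaternion [x, y, z, w].
In Python, from cell import bot, imaging gives the robot as it stands.
- The arm moves only by the tool apply_moves, never from a script. Its argument "plan" is one flat list of numbers, 7 for each row, row after row: the shift along the tool's x, y, z in m, then the turn, a rotation vector about the tool's x, y, z in rad, then the closure, from 0 (fully open) to 1 (shut). In form: [tx, ty, tz, ax, ay, az, gripper, tx, ty, tz, ax, ay, az, gripper, ...]. A call has 1 to 20 rows; each row shifts and turns the pose as measured when the row begins, along the tool's axes as they then stand; what a row does not reach is not made up. A row lasts 1/8 s, in which the tool goes at most 62.5 mm and 10.7 degrees, less where a joint would pass 70% of its speed; a pose out of reach is approached as far as the arm can. A call is refused whole if a number of a shift passes 0.0625 or a number of a turn 0.188, either way. A call with a gripper value outside its range is refused whole. The fingers move at their own pace and stop on an object; "newtons" is the grip in N (left out, the last holds). Time passes only in rows, so rows that do not move let the fingers close. It gives the time, the measured TCP pose, the force and the opening at its end, in the units of the state.
- bot.read_state(): the state, without advancing time (a new reading comes with each control period).
- imaging.snapshot(name): name is "side" or "top"; returns a dict with "pixels" (420x560x3 uint8, red, green, blue), "range_z" (420x560 float32, m along the optical axis (not along the pixel's ray), 0 where there is no reading), "K" (3x3 intrinsics, pixels), "T" (4x4, takes a point from camera to world coordinates). Camera axes: x right, y down, z forward; pixel columns grow to the right and rows downward; lengths in m; the calibration is good to about 2 mm. A picture is of the moment at which its call begins.
- bot.job_done(): hands the job in, once; it reports no verdict.
The state is a dict: "clock": time; "joint_positions": joint angles; "joint_vel": joint speeds; "tau": joint torques, N m; "tcp_pos": TCP position; "eef_rot": TCP orientation; "wrist_force": force on the tool from outside, world axes, zero at the start; "wrist_torque": the same for the moment, N m; "width": opening from 0.0 (shut) to 1.0 (fully open).
Only numpy, scipy, OpenCV 4.12 (cv2) and the standard library are available. Lean on these libraries where they do the work, as an engineer would, in place of code of your own. Each camera call takes 0.05 s, during which the arm holds its last target.

## Working session

There is one attempt and no reset: what is moved stays moved. The work goes in short steps, Python scripts to look and compute and a tool call to move; the robot and the scene stay as the last step left them, time stands still between calls to the robot, and variables do not carry over. Pictures are saved under pics/ and viewed, and the job is handed in when it is done.

Besides the shell and the picture viewer there is one more tool, called after "Emit:" as name(argument=value, ...) on one line, values as JSON. apply_moves: Moves the arm, as the interface text tells. Its arguments: {"type":"object","properties":{"plan":{"type":"array"},"newtons":{"type":"number"}},"required":["plan"]}

```bash
ls; mkdir -p pics
python3 - <<'E'
from cell import bot, imaging
import cv2,numpy as np
print(bot.read_state())
for n in("side","top"):
    s=imaging.snapshot(n); np.savez(f"{n}0.npz",**s)
    cv2.imwrite(f"pics/{n}0.png",s["pixels"][:,:,::-1]); print(n,s["K"],s["T"],(s["range_z"]>0).mean())
E
```

```text
pics
{'clock': 0.0, 'joint_positions': array([ 1.14268307e+00,  2.91282424e-01, -1.54104679e-01,  1.12669402e+00,
        1.10270968e-05,  1.43150132e+00]), 'joint_vel': array([ 0.00054761, -0.00041904, -0.0001098 , -0.00232825, -0.00044309,
        0.00114356]), 'tau': array([-2.22078612e-03, -5.37142861e+01,  3.31365430e+01,  1.58848678e-02,
       -2.75159055e-04, -2.44204593e-06]), 'tcp_pos': array([0.14934285, 0.5028683 , 0.23073927]), 'eef_rot': array([ 0.10132312,  0.69987733, -0.10219311,  0.69961555]), 'wrist_force': array([0.50963064, 0.27152728, 0.40267077]), 'wrist_torque': array([-0.00267845, -0.00913978, -0.00130914]), 'width': 0.9984969500375444}
side [[497.58140746   0.         283.80608367]
 [  0.         497.58140746 208.71082933]
 [  0.           0.           1.        ]] [[ 0.98038125 -0.12448619  0.15282603  0.3261001 ]
 [-0.19567083 -0.52109986  0.83076342 -1.14311057]
 [-0.02378094 -0.84436847 -0.53523485  0.83879905]
 [ 0.          0.          0.          1.        ]] 0.9961309523809524
top [[440.34391947   0.         275.10746423]
 [  0.         440.34391947 208.75901634]
 [  0.           0.           1.        ]] [[ 0.02768501 -0.99217203  0.12177111  0.34475198]
 [-0.9995971  -0.02824104 -0.00284235 -0.04001485]
 [ 0.00625904 -0.12164336 -0.99255414  1.36218286]
 [ 0.          0.          0.          1.        ]] 0.995812074829932
```

View pics/side0.png

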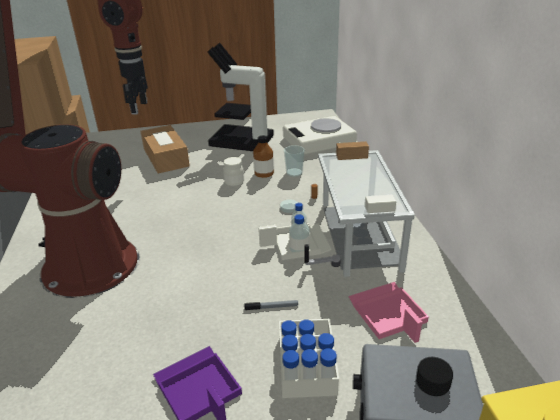

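View pics/top0.png

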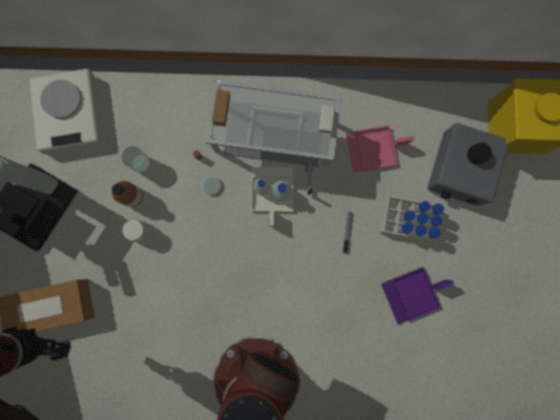

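The white tray with its two bottles is at top px (272,195) and side px (300,245). The possible confusions are the pink tray (top 373,148; side 388,310) and the purple tray (top 410,295; side 198,385), and I rule both out by colour. Next I take close crops to check the choice.

Run:
```python
import cv2,numpy as np
a=np.load("top0.npz")["pixels"][:,:,::-1]; b=np.load("side0.npz")["pixels"][:,:,::-1]
cv2.imwrite("pics/ct.png",cv2.resize(a[70:240,190:360],(800,800),interpolation=cv2.INTER_CUBIC)[:600] if 0 else cv2.resize(a[75:235,180:380],(750,600),interpolation=cv2.INTER_CUBIC))
cv2.imwrite("pics/cs.png",cv2.resize(b[130:290,240:440],(750,600),interpolation=cv2.INTER_CUBIC))
```

```text
(no output)
```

View pics/ct.png

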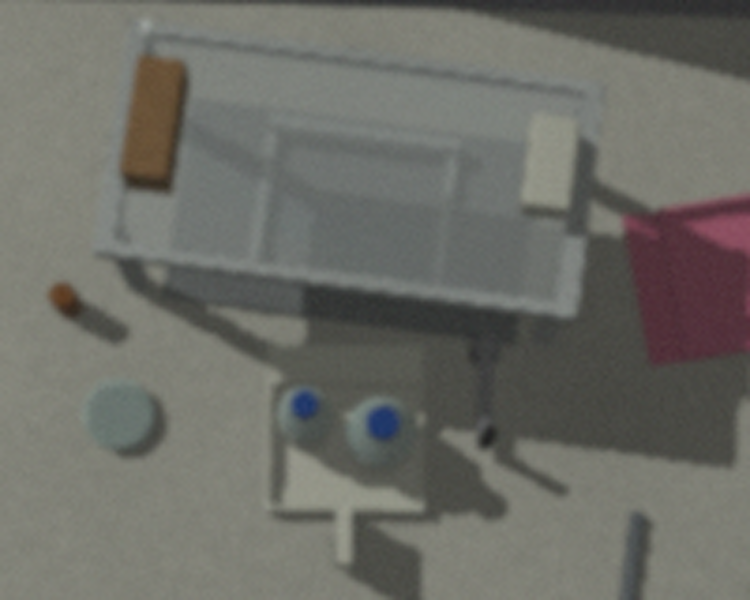

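View pics/cs.png

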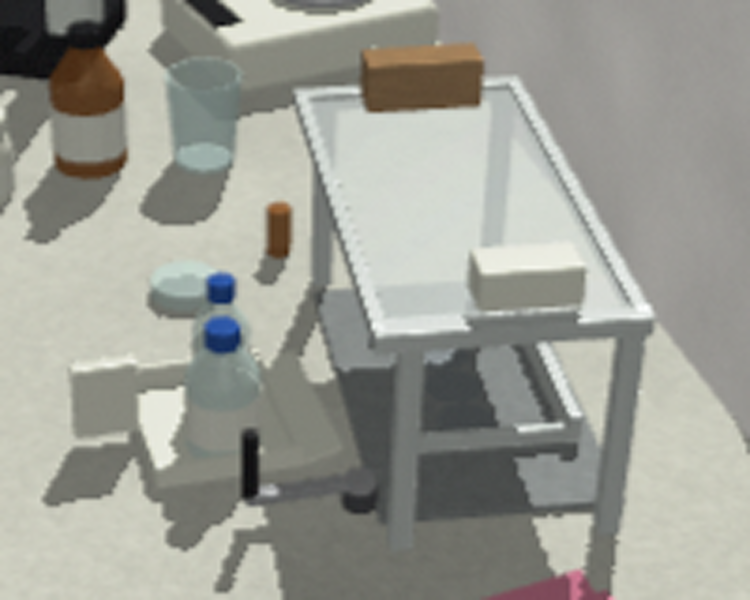

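The crops confirm it: the white tray has its fin handle toward the robot (top px ~272,215), the peg is at top px (310,190), and the shelf stands beyond. Next I measure.

```bash
cat > h.py <<'E'
import numpy as np,cv2
from cell import bot,imaging
def load(f):
    s=np.load(f); return {k:s[k] for k in s.files}
def cloud(s):
    K,T,Z=s["K"],s["T"],s["range_z"]; v,u=np.mgrid[:Z.shape[0],:Z.shape[1]]
    P=np.stack([(u-K[0,2])/K[0,0]*Z,(v-K[1,2])/K[1,1]*Z,Z],-1)
    W=P@T[:3,:3].T+T[:3,3]; W[Z==0]=np.nan; return W
def ray(s,u,v,z):
    K,T=s["K"],s["T"]; d=T[:3,:3]@np.array([(u-K[0,2])/K[0,0],(v-K[1,2])/K[1,1],1]); o=T[:3,3]
    return o+d*(z-o[2])/d[2]
def proj(s,p):
    K,T=s["K"],s["T"]; c=T[:3,:3].T@(np.asarray(p)-T[:3,3]); return K[0,0]*c[0]/c[2]+K[0,2],K[1,1]*c[1]/c[2]+K[1,2]
E
python3 - <<'E'
from h import *
t=load("top0.npz");s=load("side0.npz")
C=lambda u,v:(180+(u+.5)/3.75-.5,75+(v+.5)/3.75-.5)
S=lambda u,v:(240+(u+.5)/3.75-.5,130+(v+.5)/3.75-.5)
np.set_printoptions(precision=4,suppress=True)
print("shelf corners FL FR BR BL")
P=[ray(t,*C(*p),.179) for p in [(97,253),(577,316),(601,85),(142,22)]]
print(np.array(P)); print([np.linalg.norm(P[i]-P[(i+1)%4]) for i in range(4)])
L=np.array([[-.015,.172],[-.015,-.172],[.167,-.172],[.167,.172]]);Q=np.array(P)[:,:2]
A=L-L.mean(0);B=Q-Q.mean(0);th=np.arctan2((A[:,0]*B[:,1]-A[:,1]*B[:,0]).sum(),(A*B).sum())
R=np.array([[np.cos(th),-np.sin(th)],[np.sin(th),np.cos(th)]]);o=Q.mean(0)-R@L.mean(0);print("station",o,th,"res",Q-(L@R.T+o))
for n,c in(("top",t),("side",s)):
    W=cloud(c);m=(W[...,2]>.15)&(W[...,2]<.19)&(W[...,0]>.4)&(W[...,0]<.9)&(abs(W[...,1])<.4)
    p=W[m];print(n,len(p),np.median(p[:,2]),cv2.minAreaRect(p[:,:2].astype(np.float32)))
    m=(W[...,2]>.05)&(W[...,2]<.076)&(W[...,0]>.35)&(W[...,0]<.55)&(W[...,1]>-.1)&(W[...,1]<.06)
    p=W[m];print("handle",len(p),p.min(0) if len(p) else 0,p.max(0) if len(p) else 0,p.mean(0) if len(p) else 0)
print("handle end top: ",ray(t,*C(345,562),.07),"peg",ray(t,*C(487,430),.076))
print("tray back corners",ray(t,*C(270,514),.018),ray(t,*C(426,514),.018))
print("front walls",ray(t,*C(272,376),.018),ray(t,*C(422,416),.018))
print("peg side",ray(s,*S(250,432),.076),ray(s,*S(249,495),.024))
print("pivot side",ray(s,*S(362,482),.024),"top",ray(t,*C(483,340),.024))
print("handle fin side top corners",ray(s,*S(71,368),.07),ray(s,*S(134,361),.07))
print("caps",ray(t,*C(306,405),.105),ray(t,*C(383,423),.105))
print("caps",ray(s,*S(221,278),.105),ray(s,*S(222,323),.105))
E
```

```text
shelf corners FL FR BR BL
[[ 0.6694  0.1534  0.179 ]
 [ 0.6324 -0.2     0.179 ]
 [ 0.809  -0.2158  0.179 ]
 [ 0.8476  0.1282  0.179 ]]
[np.float64(0.35533557643741664), np.float64(0.17724287462686286), np.float64(0.346147485318139), np.float64(0.17997431395898067)]
station [ 0.6641 -0.0252] -0.10964516987171287 res [[ 0.0015  0.0061]
 [ 0.0021 -0.0054]
 [-0.0023 -0.0014]
 [-0.0013  0.0007]]
top 7452 0.17398164274785344 ((0.7425378561019897, -0.03191019594669342), (0.3599029779434204, 0.18490689992904663), 83.61363220214844)
handle 115 [ 0.4565 -0.0842  0.0504] [ 0.5495 -0.0287  0.076 ] [ 0.5065 -0.0454  0.0677]
side 4455 0.17656784159221506 ((0.7438364624977112, -0.030154705047607422), (0.36715269088745117, 0.18411093950271606), 83.80499267578125)
handle 216 [ 0.4582 -0.0853  0.05  ] [ 0.5499 -0.0231  0.0757] [ 0.4994 -0.0447  0.0633]
handle end top:  [ 0.4563 -0.0348  0.07  ] peg [ 0.5635 -0.1439  0.076 ]
tray back corners [0.4985 0.028  0.018 ] [ 0.5021 -0.0998  0.018 ]
front walls [0.6135 0.0302 0.018 ] [ 0.5835 -0.0947  0.018 ]
peg side [ 0.5662 -0.1423  0.076 ] [ 0.5647 -0.1455  0.024 ]
pivot side [ 0.6454 -0.1491  0.024 ] top [ 0.6476 -0.1434  0.024 ]
handle fin side top corners [ 0.4596 -0.029   0.07  ] [ 0.5059 -0.0307  0.07  ]
caps [ 0.5741 -0.0013  0.105 ] [ 0.5617 -0.0612  0.105 ]
caps [0.5808 0.0116 0.105 ] [ 0.5681 -0.0483  0.105 ]
```

```bash
cat >> h.py <<'E'
from scipy.spatial.transform import Rotation as Ro
np.set_printoptions(precision=4,suppress=True)
def tool(lean,psi,sgn):
    x=np.array([np.sin(lean)*np.cos(psi),np.sin(lean)*np.sin(psi),-np.cos(lean)]);y=sgn*np.array([-np.sin(psi),np.cos(psi),0])
    return Ro.from_matrix(np.stack([x,y,np.cross(x,y)],1))
def delta(p0,R0,p1,R1):
    return R0.inv().apply(np.asarray(p1)-p0),(R0.inv()*R1).as_rotvec()
def st():
    s=bot.read_state(); return s,np.array(s["tcp_pos"]),Ro.from_quat(s["eef_rot"])
def rows(p0,R0,p1,R1,n):
    "n equal rows: tool-frame constant twist approx, printed per-row"
    from scipy.spatial.transform import Slerp
    rv=(R0.inv()*R1).as_rotvec(); out=[];p,R=np.asarray(p0),R0
    for i in range(1,n+1):
        pn=p0+(np.asarray(p1)-p0)*i/n; Rn=R0*Ro.from_rotvec(rv*i/n)
        out.append(np.r_[delta(p,R,pn,Rn)]); p,R=pn,Rn
    return np.array(out)
E
python3 - <<'E'
from h import *
s,p,R=st(); print(R.as_matrix())
t=load("top0.npz")
C=lambda u,v:(180+(u+.5)/3.75-.5,75+(v+.5)/3.75-.5)
print("plate front edge",ray(t,*C(170,293),.006),ray(t,*C(300,313),.006))
# fin mask fit
W=cloud(t); pix=t["pixels"].astype(int)
m=np.zeros(pix.shape[:2],bool); m[213:226,262:282]=True; m&=pix.min(2)>135
v,u=np.nonzero(m); pts=np.array([ray(t,a,b,.07)[:2] for a,b in zip(u,v)],np.float32); print(len(pts),cv2.minAreaRect(pts),cv2.fitLine(pts,2,0,.01,.01).ravel(), pts.mean(0))
for sg in(1,-1):
  Rt=tool(np.radians(35),0.02,sg); print(sg,(R.inv()*Rt).as_rotvec())
  g=np.array([.475,-.035,.055]); x=Rt.apply([1,0,0]); tc=g+.019*x; pre=tc-.08*x
  print("pre",pre,"tcp",tc); print(rows(p,R,pre,Rt,16))
E
```

```text
[[-0.0005  0.2848  0.9586]
 [-0.001   0.9586 -0.2848]
 [-1.     -0.0011 -0.0002]]
plate front edge [0.6843 0.1189 0.006 ] [0.6703 0.0092 0.006 ]
8 ((0.4799080193042755, -0.030765172094106674), (0.020759591832756996, 0.0029502245597541332), 1.6514902114868164) [ 0.9993  0.0379  0.4803 -0.0319] [ 0.4803 -0.0319]
1 [-0.2988 -0.6063  0.0954]
pre [ 0.44   -0.0357  0.105 ] tcp [ 0.4859 -0.0348  0.0394]
[[ 0.0079 -0.0271  0.027  -0.0187 -0.0379  0.006 ]
 [ 0.0087 -0.0276  0.0262 -0.0187 -0.0379  0.006 ]
 [ 0.0095 -0.0282  0.0253 -0.0187 -0.0379  0.006 ]
 [ 0.0103 -0.0287  0.0244 -0.0187 -0.0379  0.006 ]
 [ 0.0111 -0.0292  0.0235 -0.0187 -0.0379  0.006 ]
 [ 0.0117 -0.0297  0.0225 -0.0187 -0.0379  0.006 ]
 [ 0.0124 -0.0302  0.0215 -0.0187 -0.0379  0.006 ]
 [ 0.013  -0.0306  0.0204 -0.0187 -0.0379  0.006 ]
 [ 0.0136 -0.0311  0.0193 -0.0187 -0.0379  0.006 ]
 [ 0.0141 -0.0315  0.0182 -0.0187 -0.0379  0.006 ]
 [ 0.0146 -0.0319  0.0171 -0.0187 -0.0379  0.006 ]
 [ 0.015  -0.0323  0.0159 -0.0187 -0.0379  0.006 ]
 [ 0.0154 -0.0327  0.0147 -0.0187 -0.0379  0.006 ]
 [ 0.0157 -0.0331  0.0135 -0.0187 -0.
[... 319 characters left out ...]
172  0.0347  0.1695  0.0084  0.0535]
 [ 0.0039 -0.0113  0.0372  0.1695  0.0084  0.0535]
 [ 0.0031 -0.0051  0.0386  0.1695  0.0084  0.0535]
 [ 0.0027  0.0013  0.0389  0.1695  0.0084  0.0535]
 [ 0.0026  0.0078  0.0382  0.1695  0.0084  0.0535]
 [ 0.0029  0.0139  0.0364  0.1695  0.0084  0.0535]
 [ 0.0035  0.0197  0.0335  0.1695  0.0084  0.0535]
 [ 0.0044  0.0249  0.0298  0.1695  0.0084  0.0535]
 [ 0.0057  0.0293  0.0252  0.1695  0.0084  0.0535]
 [ 0.0071  0.0328  0.02    0.1695  0.0084  0.0535]
 [ 0.0088  0.0353  0.0143  0.1695  0.0084  0.0535]
 [ 0.0106  0.0367  0.0082  0.1695  0.0084  0.0535]
 [ 0.0126  0.0369  0.0021  0.1695  0.0084  0.0535]
 [ 0.0145  0.036  -0.004   0.1695  0.0084  0.0535]]
```

Emit:
apply_moves(plan=[0.008,-0.027,0.027,-0.019,-0.038,0.006,0.3,0.009,-0.028,0.026,-0.019,-0.038,0.006,0.3,0.009,-0.028,0.025,-0.019,-0.038,0.006,0.3,0.01,-0.029,0.024,-0.019,-0.038,0.006,0.3,0.011,-0.029,0.023,-0.019,-0.038,0.006,0.3,0.012,-0.03,0.022,-0.019,-0.038,0.006,0.3,0.012,-0.03,0.021,-0.019,-0.038,0.006,0.3,0.013,-0.031,0.02,-0.019,-0.038,0.006,0.3,0.013,-0.031,0.019,-0.019,-0.038,0.006,0.3,0.013,-0.031,0.018,-0.019,-0.038,0.006,0.3,0.013,-0.032,0.017,-0.019,-0.038,0.006,0.3,0.013,-0.032,0.016,-0.019,-0.038,0.006,0.3], newtons=30)

```text
clock: 1.6
tcp_pos: [0.369, 0.0898, 0.1397]
eef_rot: [0.015, 0.521, -0.014, 0.853]
wrist_force: [0.3, 1.7, 0.6]
width: 0.697
```

Run:
```python
from h import *
s,p,R=st(); print(s["clock"],p,R.as_matrix(),s["width"])
Rt=tool(np.radians(35),0.02,1); g=np.array([.475,-.035,.055]); x=Rt.apply([1,0,0]); tc=g+.019*x; pre=tc-.08*x
print(rows(p,R,pre,Rt,6),rows(pre,Rt,tc,Rt,6)[0])
```

```text
1.6 [0.369  0.0898 0.1397] [[ 0.4573  0.0391  0.8885]
 [-0.008   0.9992 -0.0398]
 [-0.8893  0.0111  0.4572]] 0.6973252410324429
[[ 0.0107 -0.0205  0.0087 -0.0094 -0.0226  0.0035]
 [ 0.0108 -0.0206  0.0083 -0.0094 -0.0226  0.0035]
 [ 0.011  -0.0207  0.0078 -0.0094 -0.0226  0.0035]
 [ 0.0111 -0.0208  0.0074 -0.0094 -0.0226  0.0035]
 [ 0.0111 -0.0209  0.0069 -0.0094 -0.0226  0.0035]
 [ 0.0112 -0.021   0.0065 -0.0094 -0.0226  0.0035]] [ 0.0133 -0.      0.      0.      0.      0.    ]
```

Emit:
apply_moves(plan=[0.011,-0.021,0.009,-0.009,-0.023,0.004,0.5,0.011,-0.021,0.008,-0.009,-0.023,0.004,0.5,0.011,-0.021,0.008,-0.009,-0.023,0.004,0.5,0.011,-0.021,0.007,-0.009,-0.023,0.003,0.5,0.011,-0.021,0.007,-0.009,-0.023,0.003,0.5,0.011,-0.021,0.006,-0.009,-0.023,0.003,0.5,0,0,0,0,0,0,0.5])

```text
clock: 2.48
tcp_pos: [0.4403, -0.0441, 0.1034]
eef_rot: [-0.003, 0.458, 0.006, 0.889]
wrist_force: [-0.3, 0.2, -0.5]
width: 0.499
```

Run:
```python
from h import *
s,p,R=st(); print(s["clock"],p,R.as_matrix(),s["width"])
Rt=tool(np.radians(35),0.02,1); g=np.array([.475,-.035,.055]); x=Rt.apply([1,0,0]); tc=g+.019*x
print(rows(p,R,tc,Rt,5))
b=imaging.snapshot("side");a=imaging.snapshot("top")
np.savez("s1.npz",**b);np.savez("t1.npz",**a)
cv2.imwrite("pics/m1.png",np.vstack([cv2.resize(b["pixels"][160:290,190:400,::-1],(485,300)),cv2.resize(a["pixels"][130:260,190:400,::-1],(485,300))]))
```

```text
2.475 [ 0.4403 -0.0441  0.1034] [[ 0.5799 -0.0143  0.8145]
 [ 0.0083  0.9999  0.0117]
 [-0.8146 -0.      0.58  ]] 0.4994760433831317
[[ 0.0157  0.0017  0.     -0.0009  0.0016  0.0007]
 [ 0.0157  0.0017  0.0001 -0.0009  0.0016  0.0007]
 [ 0.0157  0.0017  0.0001 -0.0009  0.0016  0.0007]
 [ 0.0157  0.0017  0.0001 -0.0009  0.0016  0.0007]
 [ 0.0157  0.0017  0.0001 -0.0009  0.0016  0.0007]]
```

View pics/m1.png

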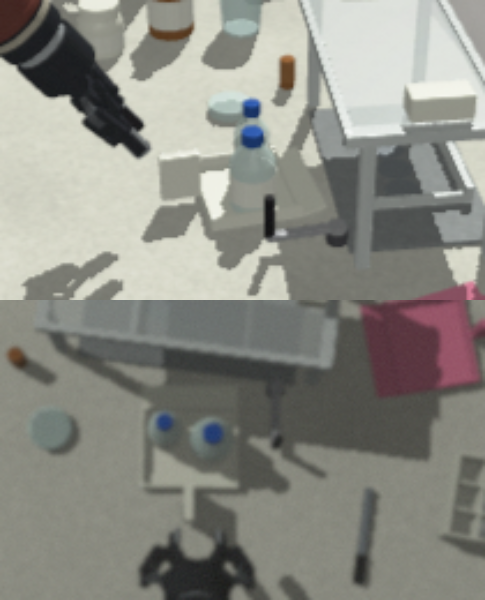

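The picture shows the open fingers just behind the fin. The fin is at mosaic px (190,500) and the gripper middle at ~(197,560), about 9 mm to its right, which agrees with my numbers. Going in.

Emit:
apply_moves(plan=[0.008,0.005,0,-0.002,0.004,0.002,0.5,0.016,0.004,0,-0.002,0.004,0.001,0.5,0.016,0,0,0,0,0,0.5,0.016,0,0,0,0,0,0.5,0.014,0,0,0,0,0,0.5,0.008,0,0,0,0,0,0.5,0,0,0,0,0,0,0.75,0,0,0,0,0,0,1,0,0,0,0,0,0,1,0,0,0,0,0,0,1], newtons=25)

```text
clock: 3.82
tcp_pos: [0.4863, -0.026, 0.0392]
eef_rot: [-0.007, 0.461, 0.012, 0.887]
wrist_force: [0.3, -2.6, -3.1]
width: 0.138
```

Run:
```python
from h import *
s,p,R=st(); print(s["clock"],p,R.as_matrix(),s["width"]*85,s["wrist_force"])
print("grasp pt",p-.019*R.apply([1,0,0]), "psi",np.arctan2(R.as_matrix()[1,2],R.as_matrix()[0,2]))
b=imaging.snapshot("side");a=imaging.snapshot("top")
np.savez("s2.npz",**b);np.savez("t2.npz",**a)
cv2.imwrite("pics/m2.png",np.vstack([cv2.resize(b["pixels"][160:290,190:400,::-1],(485,300)),cv2.resize(a["pixels"][130:260,190:400,::-1],(485,300))]))
```

```text
3.825 [ 0.4863 -0.026   0.0392] [[ 0.5739 -0.0274  0.8185]
 [ 0.0141  0.9996  0.0236]
 [-0.8188 -0.002   0.5741]] 11.717881555981661 [ 0.2646 -2.6371 -3.1384]
grasp pt [ 0.4754 -0.0263  0.0547] psi 0.02884005714724763
```

View pics/m2.png

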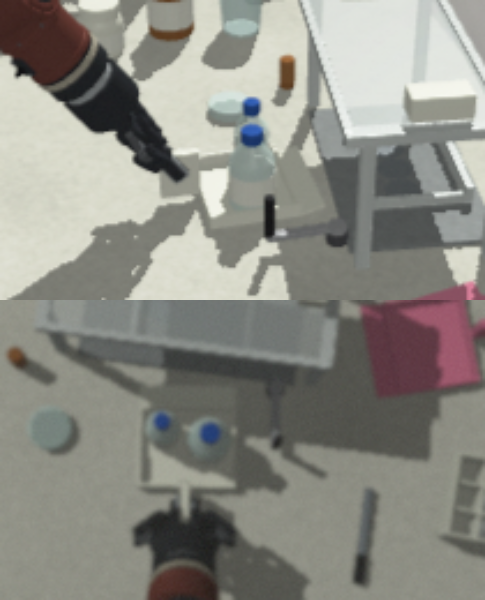

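The fin is gripped: width reads 11.7 mm against the 12 mm fin. The bottles stand at mosaic px (252,170). Next I square the tray up to the station axis.

```bash
cat >> h.py <<'E'
SO=np.array([.666,-.024]);SY=-.113
def stn(x,y): c,s=np.cos(SY),np.sin(SY); return SO+[c*x-s*y,s*x+c*y]
def tcp_for(hx,hy,hz,yaw=SY,lean=np.radians(35)):
    Rt=tool(lean,yaw,1); return np.r_[stn(hx,hy),hz]+.019*Rt.apply([1,0,0]),Rt
def where(p,R):
    g=p-.019*R.apply([1,0,0]); d=g[:2]-SO; c,s=np.cos(SY),np.sin(SY); m=R.as_matrix()
    return np.r_[c*d[0]+s*d[1],-s*d[0]+c*d[1],g[2]],np.arctan2(m[1,2],m[0,2])-SY,np.degrees(np.arccos(-m[2,0]))
E
python3 - <<'E'
from h import *
s,p,R=st(); print(where(p,R))
p1,R1=tcp_for(-.180,0,.0547); print(p1); print(rows(p,R,p1,R1,10))
print(rows(p1,R1,*tcp_for(-.170,0,.0547),1))
E
```

```text
(array([-0.1892, -0.0238,  0.0546]), np.float64(0.14172165113919613), np.float64(35.02850610266997))
[ 0.498  -0.0049  0.0391]
[[ 0.0007  0.0021  0.001   0.0116  0.0001 -0.0079]
 [ 0.0007  0.0021  0.001   0.0116  0.0001 -0.0079]
 [ 0.0007  0.0021  0.001   0.0116  0.0001 -0.0079]
 [ 0.0006  0.0021  0.0009  0.0116  0.0001 -0.0079]
 [ 0.0006  0.0021  0.0009  0.0116  0.0001 -0.0079]
 [ 0.0006  0.0022  0.0009  0.0116  0.0001 -0.0079]
 [ 0.0006  0.0022  0.0009  0.0116  0.0001 -0.0079]
 [ 0.0006  0.0022  0.0008  0.0116  0.0001 -0.0079]
 [ 0.0006  0.0022  0.0008  0.0116  0.0001 -0.0079]
 [ 0.0005  0.0022  0.0008  0.0116  0.0001 -0.0079]]
[[ 0.0057 -0.      0.0082  0.      0.      0.    ]]
```

Emit:
apply_moves(plan=[0.0003,0.001,0.0005,0.006,0,-0.004,1,0.0007,0.002,0.001,0.012,0,-0.008,1,0.0007,0.002,0.001,0.012,0,-0.008,1,0.0006,0.002,0.001,0.012,0,-0.008,1,0.0006,0.002,0.001,0.012,0,-0.008,1,0.0006,0.002,0.001,0.012,0,-0.008,1,0.0006,0.002,0.001,0.012,0,-0.008,1,0.0006,0.002,0.001,0.012,0,-0.008,1])

```text
clock: 4.92
tcp_pos: [0.4942, -0.0094, 0.0388]
eef_rot: [0.021, 0.462, -0.039, 0.886]
wrist_force: [-3.5, -0.9, 0.5]
width: 0.133
```

Run:
```python
from h import *
s,p,R=st(); print(s["clock"],s["wrist_force"],where(p,R))
p1,R1=tcp_for(-.180,0,.0547); print(rows(p,R,p1,R1,4))
b=imaging.snapshot("side");a=imaging.snapshot("top")
np.savez("s3.npz",**b);np.savez("t3.npz",**a)
cv2.imwrite("pics/m3.png",np.vstack([cv2.resize(b["pixels"][160:290,190:400,::-1],(485,300)),cv2.resize(a["pixels"][130:260,190:400,::-1],(485,300))]))
```

```text
4.925 [-3.5027 -0.8916  0.515 ] (array([-0.1832, -0.0052,  0.0544]), np.float64(0.02383943309882884), np.float64(34.88978103004815))
[[ 0.0004  0.0012  0.0007  0.0049 -0.0005 -0.004 ]
 [ 0.0004  0.0012  0.0007  0.0049 -0.0005 -0.004 ]
 [ 0.0004  0.0012  0.0007  0.0049 -0.0005 -0.004 ]
 [ 0.0004  0.0012  0.0007  0.0049 -0.0005 -0.004 ]]
```

View pics/m3.png

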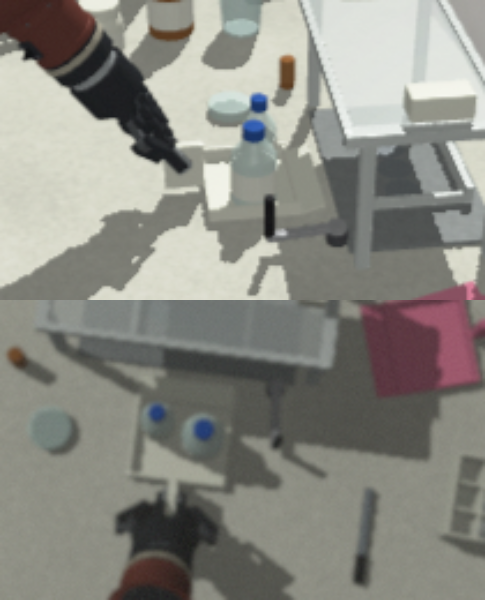

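Emit:
apply_moves(plan=[0.0004,0.0012,0.0007,0.004,0,-0.003,1,0.0004,0.0012,0.0007,0.004,0,-0.003,1,0.0004,0.0012,0.0007,0.004,0,-0.003,1])

```text
clock: 5.4
tcp_pos: [0.4967, -0.0061, 0.0389]
eef_rot: [0.024, 0.462, -0.046, 0.885]
wrist_force: [-4.1, -1.4, 0.5]
width: 0.141
```

Run:
```python
from h import *
s,p,R=st(); print(s["clock"],s["wrist_force"],where(p,R))
a=imaging.snapshot("top"); np.savez("t4.npz",**a)
cv2.imwrite("pics/m4.png",cv2.resize(a["pixels"][100:220,210:370,::-1],(800,600),interpolation=cv2.INTER_CUBIC))
```

```text
5.4 [-4.0612 -1.4456  0.4888] (array([-0.181 , -0.0014,  0.0545]), np.float64(0.00856665098269592), np.float64(34.85201078513742))
```

View pics/m4.png

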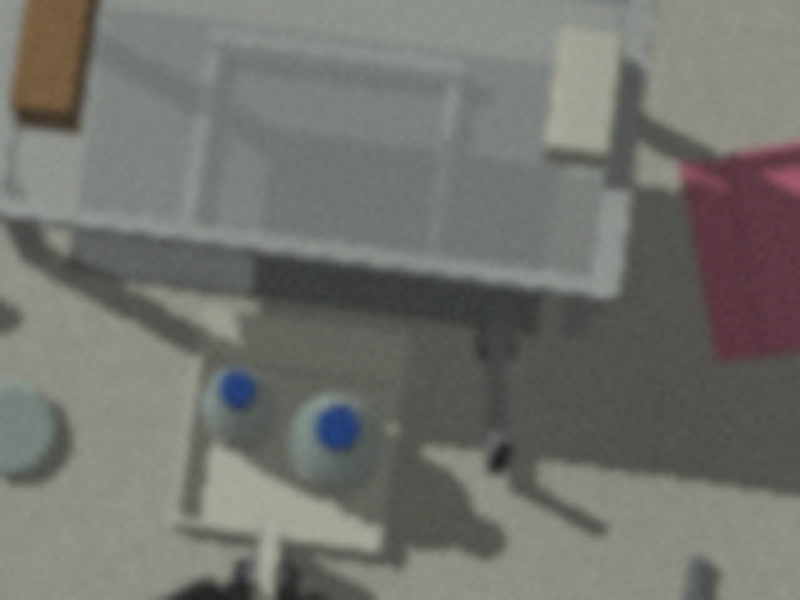

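Run:
```python
from h import *
t=load("t4.npz"); C=lambda u,v:(210+(u+.5)/5-.5,100+(v+.5)/5-.5)
def S(u,v,z):
    w=ray(t,*C(u,v),z); d=w[:2]-SO; c,s=np.cos(SY),np.sin(SY); return np.array([c*d[0]+s*d[1],-s*d[0]+c*d[1]])
for n,a in dict(gl_in=[(220,60),(202,225)],gr_in=[(449,75),(430,245)],backstop=[(225,45),(455,70)],plate_front=[(75,265),(245,293)]).items():
    print(n,[S(*q,.006 if n[0]=='p' else .02 if n[0]=='g' else .03) for q in a])
bl,br,fl,fr=S(180,521,.018),S(386,554,.018),S(200,355,.018),S(397,425,.018)
print(bl,br,fl,fr,"yaw back",np.arctan2(-(bl-br)[0],(bl-br)[1]),"left",np.arctan2((fl-bl)[1],(fl-bl)[0]))
print("nose",S(247,310,.009),S(410,345,.009))
print("peg",S(498,447,.076),"pivot",S(494,345,.02),"shelfFR",S(625,297,.179))
```

```text
gl_in [array([0.1429, 0.0731]), array([0.0356, 0.0686])]
gr_in [array([ 0.1538, -0.0713]), array([ 0.0432, -0.0742])]
backstop [array([0.1495, 0.0705]), array([ 0.154 , -0.0744])]
plate_front [array([0.0024, 0.1453]), array([-0.0003,  0.0367])]
[-0.1507  0.0547] [-0.1531 -0.0737] [-0.046   0.0579] [-0.0724 -0.0694] yaw back -0.018579978407689372 left 0.02992886973075039
nose [-0.0116  0.0336] [-0.0193 -0.0706]
peg [-0.0876 -0.1297] pivot [-0.0143 -0.1222] shelfFR [-0.0134 -0.1816]
```

Run:
```python
from h import *
t=load("t4.npz"); C=lambda u,v:(210+(u+.5)/5-.5,100+(v+.5)/5-.5)
def S(u,v,z):
    w=ray(t,*C(u,v),z); d=w[:2]-SO; c,s=np.cos(SY),np.sin(SY); return np.array([c*d[0]+s*d[1],-s*d[0]+c*d[1]])
print("fin L/R at",S(257,565,.07),S(282,565,.07),S(257,535,.07),S(284,535,.07))
cv2.imwrite("pics/m5.png",cv2.resize(t["pixels"][190:250,230:310,::-1],(800,600),interpolation=cv2.INTER_CUBIC))
```

```text
fin L/R at [-0.1766  0.0017] [-0.1746 -0.0129] [-0.159   0.0043] [-0.1567 -0.0115]
```

View pics/m5.png

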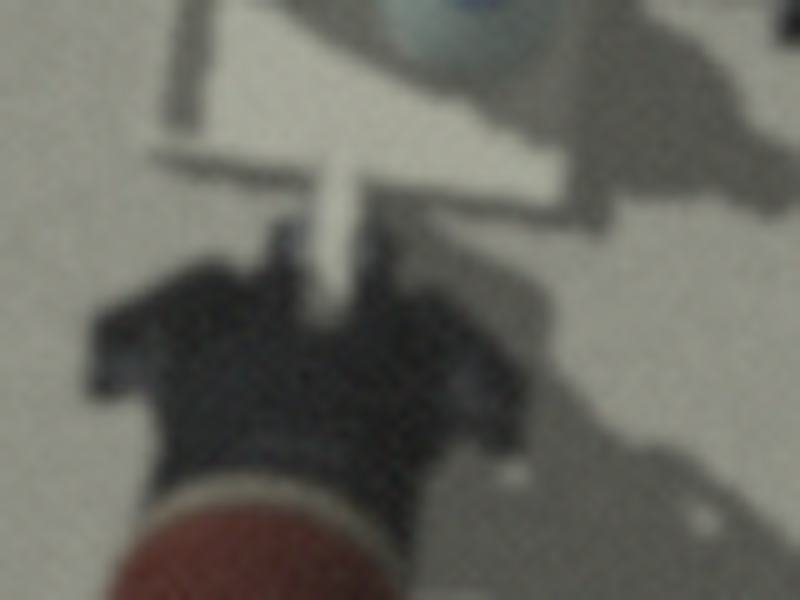

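The fin reads about 4 mm right of the guide centre line and the yaw is square within ~0.02 rad. I shift left as I advance.

Emit:
apply_moves(plan=[0.001,0.001,0.0015,0,0,0,1,0.002,0.001,0.003,0,0,0,1,0.0023,0.0015,0.0033,0,0,0,1,0.0023,0.0015,0.0033,0,0,0,1,0.0023,0,0.0033,0,0,0,1,0.0023,0,0.0033,0,0,0,1,0.0023,0,0.0033,0,0,0,1,0.0023,0,0.0033,0,0,0,1,0.0023,0,0.0033,0,0,0,1,0.0023,0,0.0033,0,0,0,1,0.0023,0,0.0033,0,0,0,1,0.0023,0,0.0033,0,0,0,1])

```text
clock: 6.95
tcp_pos: [0.5236, -0.0035, 0.0353]
eef_rot: [0.025, 0.471, -0.047, 0.88]
wrist_force: [-33.3, -0.6, 34.9]
width: 0.133
```

```bash
cat > look.py <<'E'
from h import *
import sys
n=sys.argv[1]
s,p,R=st(); print(s["clock"],s["wrist_force"],where(p,R),s["width"])
b=imaging.snapshot("side");a=imaging.snapshot("top")
np.savez(f"s{n}.npz",**b);np.savez(f"t{n}.npz",**a)
cv2.imwrite(f"pics/m{n}.png",np.vstack([cv2.resize(b["pixels"][160:290,190:400,::-1],(485,300)),cv2.resize(a["pixels"][110:240,190:400,::-1],(485,300))]))
E
python3 look.py 6
```

```text
6.95 [-33.2836  -0.5975  34.9118] (array([-0.1544,  0.0043,  0.0511]), np.float64(0.006988237152605645), np.float64(33.65749097484251)) 0.1326188156492747
```

View pics/m6.png

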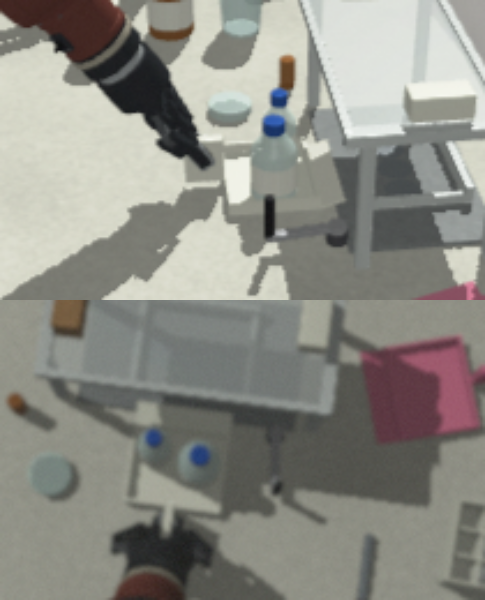

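The tool has sunk 3.5 mm and is pressing the tray down, with the wrist at 33 N back and 35 N up. The bottles are upright. I ease upward before going on.

Emit:
apply_moves(plan=[-0.0016,0,0.0012,0,0,0,1,-0.0016,0,0.0012,0,0,0,1,0,0,0,0,0,0,1])

```text
clock: 7.42
tcp_pos: [0.5232, -0.0027, 0.0388]
eef_rot: [0.025, 0.472, -0.047, 0.88]
wrist_force: [-1.9, -0.2, -3.1]
width: 0.136
```

```bash
python3 look.py 7
```

```text
7.425 [-1.9169 -0.1943 -3.0727] (array([-0.1548,  0.0049,  0.0546]), np.float64(0.0072528924094282105), np.float64(33.5552410465834)) 0.136201079893114
```

Emit:
apply_moves(plan=[0.0016,0,0.0036,0,-0.003,0,1,0.0016,0,0.0036,0,-0.003,0,1,0.0016,0,0.0036,0,-0.003,0,1,0.0016,0,0.0036,0,-0.003,0,1,0.0016,0,0.0036,0,-0.003,0,1])

```text
clock: 8.15
tcp_pos: [0.5321, -0.0027, 0.0362]
eef_rot: [0.025, 0.474, -0.046, 0.879]
wrist_force: [-13.4, 1.0, 2.2]
width: 0.136
```

```bash
python3 look.py 8
```

```text
8.15 [-13.4275   1.0015   2.2275] (array([-0.1459,  0.0059,  0.052 ]), np.float64(0.007115233650456784), np.float64(33.385357069734276)) 0.13622666354542934
```

View pics/m8.png

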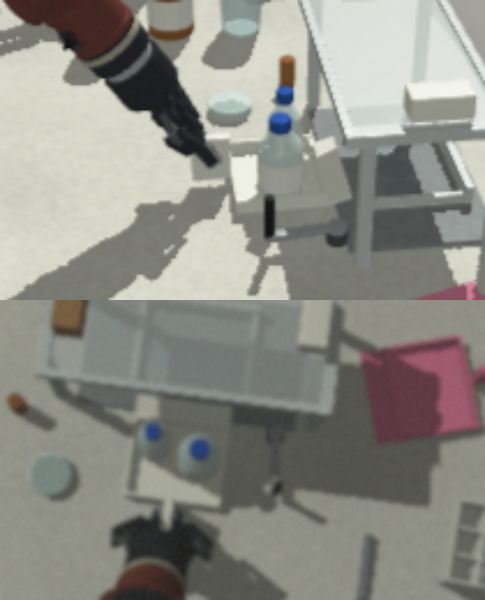

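Emit:
apply_moves(plan=[0.0015,0,0.004,0,-0.008,0,1,0.0015,0,0.004,0,-0.008,0,1,0.0015,0,0.004,0,-0.008,0,1,0.0015,0,0.004,0,-0.008,0,1,0.0015,0,0.004,0,-0.008,0,1,0.0015,0,0.004,0,-0.008,0,1])

```text
clock: 9.0
tcp_pos: [0.5386, -0.0027, 0.0339]
eef_rot: [0.025, 0.464, -0.047, 0.884]
wrist_force: [-11.7, 1.9, 4.0]
width: 0.136
```

```bash
python3 look.py 9
```

```text
9.0 [-11.7193   1.9265   4.0259] (array([-0.1397,  0.0067,  0.0495]), np.float64(0.006629922647386599), np.float64(34.58460252092811)) 0.1361430561843325
```

View pics/m9.png

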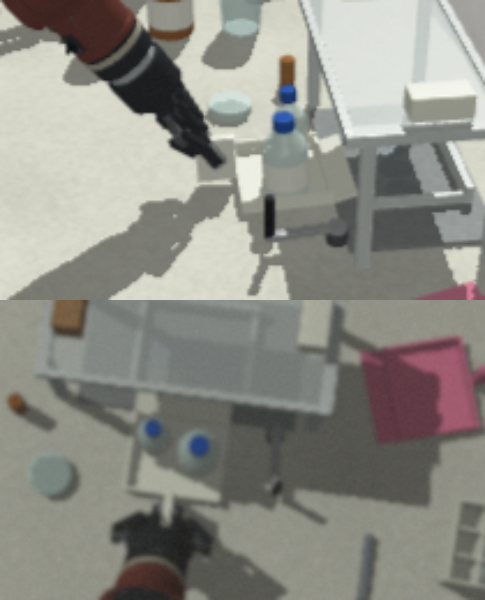

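Emit:
apply_moves(plan=[0.002,0,0.0065,0,-0.004,0,1,0.002,0,0.007,0,-0.004,0,1,0.002,0,0.007,0,-0.004,0,1,0.002,0,0.007,0,-0.004,0,1,0.002,0,0.007,0,-0.004,0,1])

```text
clock: 9.72
tcp_pos: [0.5698, -0.0052, 0.0428]
eef_rot: [0.025, 0.459, -0.046, 0.887]
wrist_force: [-1.9, 0.5, -4.1]
width: 0.14
```

```bash
python3 look.py 10
```

```text
9.725 [-1.8763  0.526  -4.1384] (array([-0.1087,  0.0077,  0.0584]), np.float64(0.006930558024824118), np.float64(35.31375568960515)) 0.1396267466002031
```

View pics/m10.png

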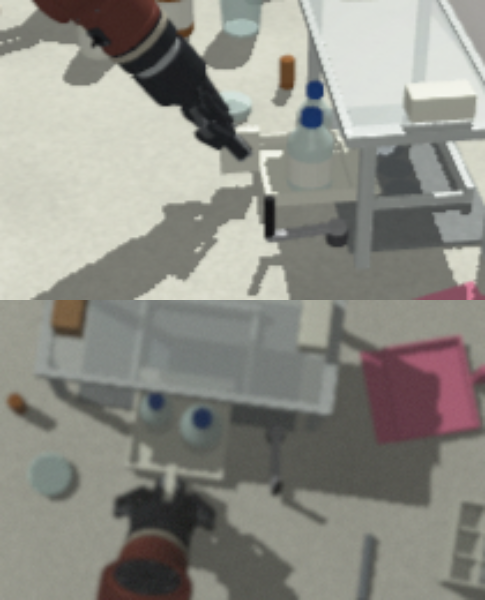

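Run:
```python
from h import *
t=load("t10.npz"); 
cv2.imwrite("pics/m11.png",cv2.resize(t["pixels"][100:220,210:370,::-1],(800,600),interpolation=cv2.INTER_CUBIC))
```

```text
(no output)
```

View pics/m11.png

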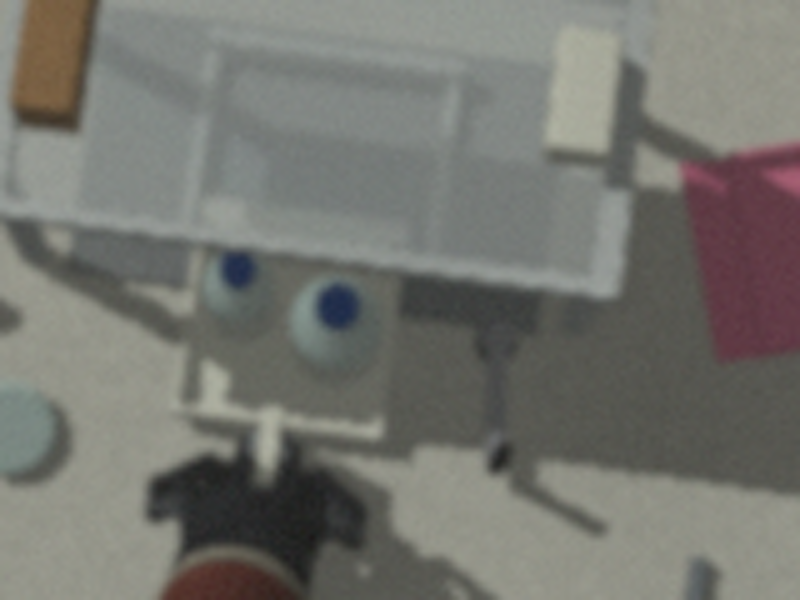

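Run:
```python
from h import *
C=lambda u,v:(210+(u+.5)/5-.5,100+(v+.5)/5-.5)
t=load("t10.npz")
def S(u,v,z):
    w=ray(t,*C(u,v),z); d=w[:2]-SO; c,s=np.cos(SY),np.sin(SY); return np.array([c*d[0]+s*d[1],-s*d[0]+c*d[1]])
print("back",S(178,405,.021),S(384,434,.021),"fin",S(255,465,.072),S(281,465,.072),"nose",S(206,205,.015),S(409,232,.015))
print("guides",S(203,215,.02),S(433,235,.02), "side L",S(184,400,.022),S(196,255,.024))
```

```text
back [-0.0797  0.0664] [-0.0797 -0.0622] fin [-0.118   0.0114] [-0.1158 -0.0039] nose [0.05   0.0685] [ 0.0509 -0.0601]
guides [0.0421 0.069 ] [ 0.0498 -0.0752] side L [-0.0762  0.0631] [0.0151 0.0692]
```

The nose at px (206–409, ~220) lies between the guides, but the tray reads ~6 mm left of the guide centre. I shift right with a touch of clockwise yaw while advancing.

Emit:
apply_moves(plan=[0.0005,-0.0015,0.001,0.003,0,-0.002,1,0.001,-0.0015,0.0015,0.003,0,-0.002,1,0.001,-0.0015,0.0015,0.003,0,-0.002,1,0.001,-0.0015,0.0015,0.003,0,-0.002,1,0.001,-0.001,0.0015,0.002,0,0,1])

```text
clock: 10.45
tcp_pos: [0.5783, -0.0129, 0.0437]
eef_rot: [0.029, 0.458, -0.052, 0.887]
wrist_force: [-2.1, 2.1, -3.8]
width: 0.135
```

```bash
python3 look.py 12
python3 - <<'E'
from h import *
t=load("t12.npz"); 
cv2.imwrite("pics/m12b.png",cv2.resize(t["pixels"][100:220,210:370,::-1],(800,600),interpolation=cv2.INTER_CUBIC))
E
```

```text
10.45 [-2.1014  2.087  -3.7631] (array([-0.0994,  0.0011,  0.0592]), np.float64(-0.010302677371835309), np.float64(35.39148669422773)) 0.135145540092409
```

View pics/m12b.png

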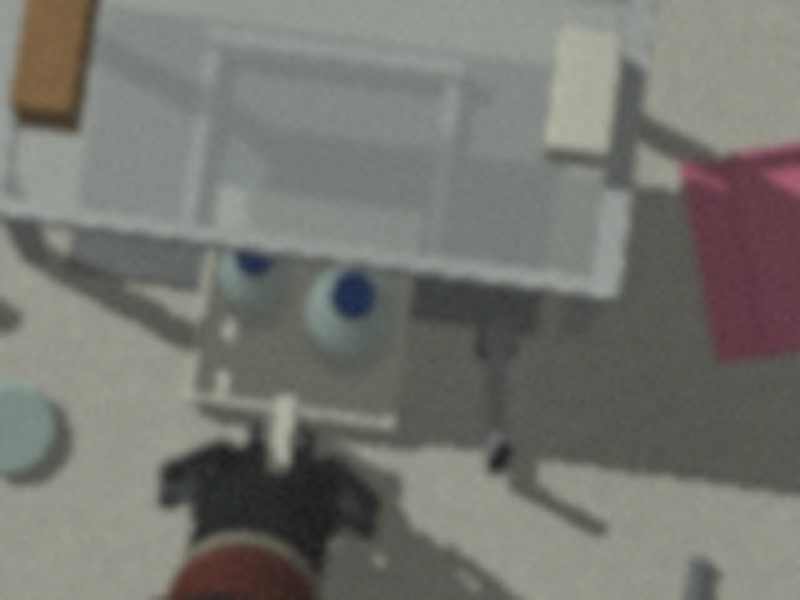

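Centred now: the nose spans px 218–422 between guide faces at ~206 and ~433. Advancing.

Emit:
apply_moves(plan=[0.002,0,0.0033,0,0,0,1,0.0032,0,0.005,0,0,0,1,0.0032,0,0.005,0,0,0,1,0.0032,0,0.005,0,0,0,1,0.0032,0,0.005,0,0,0,1,0.0032,0,0.005,0,0,0,1,0.0032,0,0.005,0,0,0,1])

```text
clock: 11.42
tcp_pos: [0.6196, -0.0188, 0.0453]
eef_rot: [0.029, 0.458, -0.053, 0.887]
wrist_force: [-0.9, -0.1, -4.4]
width: 0.135
```

```bash
python3 look.py 13
```

```text
11.425 [-0.9457 -0.1221 -4.4441] (array([-0.0576, -0.    ,  0.0608]), np.float64(-0.011364808645850571), np.float64(35.31884223003784)) 0.13525934150536453
```

View pics/m13.png

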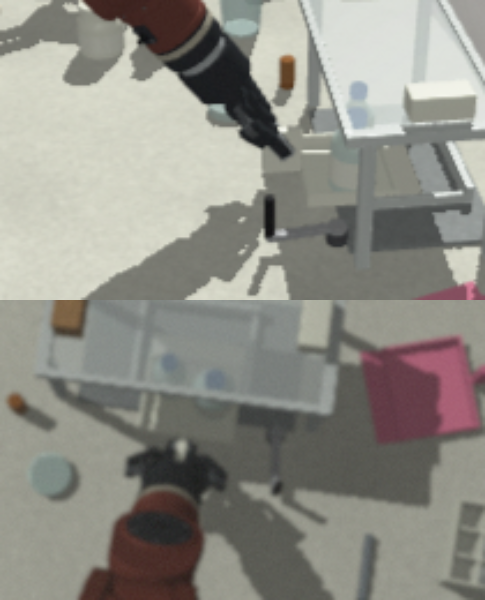

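Emit:
apply_moves(plan=[0.0025,0,0.0035,0,0,0,1,0.003,0,0.0045,0,0,0,1,0.003,0,0.0045,0,0,0,1,0.003,0,0.0045,0,0,0,1,0.003,0,0.0045,0,0,0,1,0.0022,0,0.0033,0,0,0,1])

```text
clock: 12.28
tcp_pos: [0.6514, -0.0227, 0.0462]
eef_rot: [0.029, 0.458, -0.053, 0.887]
wrist_force: [-2.2, 0.4, -4.8]
width: 0.136
```

```bash
python3 look.py 14
```

```text
12.275 [-2.2291  0.3758 -4.8168] (array([-0.0256, -0.0004,  0.0617]), np.float64(-0.011374428103549064), np.float64(35.346544125376624)) 0.13580701950088286
```

View pics/m14.png

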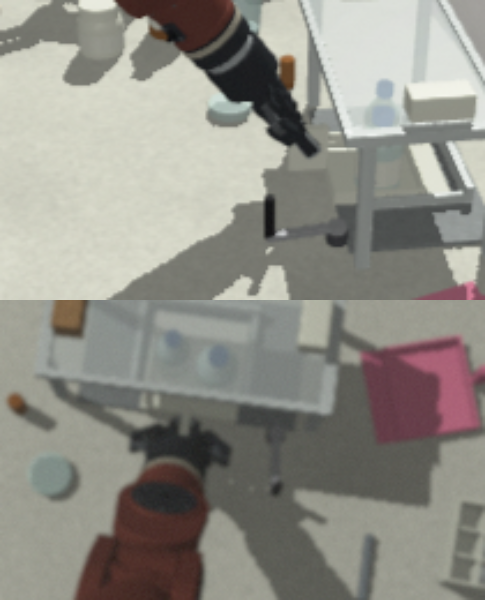

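Emit:
apply_moves(plan=[0.002,0,0.0025,0,0,0,1,0.002,0,0.0025,0,0,0,1,0.002,0,0.0025,0,0,0,1,0.002,0,0.0025,0,0,0,1])

```text
clock: 12.88
tcp_pos: [0.6651, -0.0244, 0.046]
eef_rot: [0.029, 0.458, -0.053, 0.887]
wrist_force: [-4.0, -0.0, -2.1]
width: 0.137
```

```bash
python3 look.py 15
```

```text
12.875 [-4.0247 -0.0291 -2.1137] (array([-0.0119, -0.0005,  0.0615]), np.float64(-0.011140189650482593), np.float64(35.41619610846629)) 0.13735924431719676
```

Emit:
apply_moves(plan=[0.002,0,0.0025,0,0,0,1,0.002,0,0.0025,0,0,0,1])

```text
clock: 13.22
tcp_pos: [0.6649, -0.0248, 0.0419]
eef_rot: [0.029, 0.463, -0.054, 0.884]
wrist_force: [-20.3, 1.1, 8.2]
width: 0.136
```

```bash
python3 look.py 16
python3 - <<'E'
from h import *
s=load("s16.npz");t=load("t16.npz")
cv2.imwrite("pics/m16b.png",np.hstack([cv2.resize(s["pixels"][150:270,290:430,::-1],(400,343),interpolation=2),cv2.resize(t["pixels"][80:200,210:350,::-1],(400,343),interpolation=2)]))
E
```

```text
13.225 [-20.2875   1.128    8.2458] (array([-0.0118, -0.0008,  0.0575]), np.float64(-0.011123314685086483), np.float64(34.76791392474129)) 0.13638823725200833
```

View pics/m16b.png

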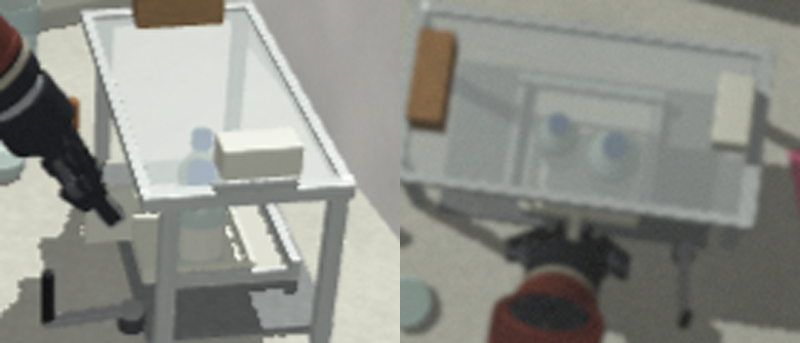

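The tray is against the stop: the push stalled at 20 N with the bottles upright and the nose at the back stop. I unload, release and back out.

Emit:
apply_moves(plan=[-0.0005,0,0,0,0,0,1,0,0,0,0,0,0,0.7,0,0,0,0,0,0,0.6,0,0,0,0,0,0,0.6,-0.01,0,0,0,0,0,0.6,-0.02,0,0,0,0,0,0.6,-0.025,0,0,0,0,0,0.6,-0.025,0,0,0,0,0,0.6,-0.025,0,0,0,0,0,0.6,-0.025,0,0,0,0,0,0.6])

```text
clock: 14.58
tcp_pos: [0.5904, -0.0158, 0.1555]
eef_rot: [0.029, 0.46, -0.054, 0.886]
wrist_force: [0.1, 0.5, -0.1]
width: 0.397
```

```bash
python3 look.py 17
python3 - <<'E'
from h import *
s,p,R=st(); print(p)
s=load("s17.npz");t=load("t17.npz")
cv2.imwrite("pics/m17b.png",np.hstack([cv2.resize(s["pixels"][150:270,270:410,::-1],(400,343),interpolation=2),cv2.resize(t["pixels"][80:200,210:350,::-1],(400,343),interpolation=2)]))
E
```

```text
14.575 [ 0.138   0.4933 -0.1252] (array([-0.087 , -0.0003,  0.171 ]), np.float64(-0.01109191486365517), np.float64(35.160014078500936)) 0.39709497964795515
[ 0.591  -0.0158  0.157 ]
```

View pics/m17b.png

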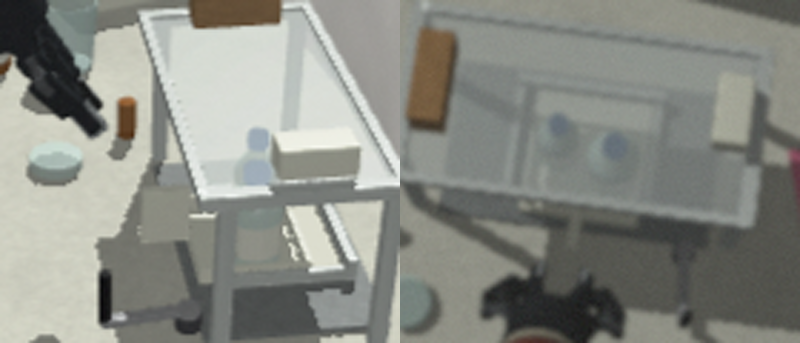

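Run:
```python
from h import *
t=load("t17.npz");s=load("s17.npz")
def toS(w): d=w[:2]-SO; c,sn=np.cos(SY),np.sin(SY); return np.array([c*d[0]+sn*d[1],-sn*d[0]+c*d[1]])
a=400/140
T=lambda u,v,z:ray(t,210+(u-400)/a,80+v/a,z); Sd=lambda u,v,z:ray(s,270+u/a,150+v/a,z)
print("fin end",toS(T(573,244,.076)),"side",toS(Sd(141,184,.076)),"back wall",toS(T(520,204,.024)),toS(T(640,218,.024)))
print("peg",T(684,318,.076),Sd(105,272,.076),toS(T(684,318,.076)),"piv",toS(Sd(188,318,.024)))
P,Rn=None,None
st_,p,R=st()
Rt=tool(np.radians(36),SY+.15,1); x=Rt.apply([1,0,0]); g=np.array([.565,-.144,.064]); tc=g+.019*x; pre=tc-.075*x
print(pre,tc); print(rows(p,R,pre,Rt,7)); print(rows(pre,Rt,tc,Rt,5)[0])
```

```text
fin end [-0.0333 -0.0063] side [-0.0321  0.0089] back wall [0.014  0.0589] [ 0.0171 -0.0725]
peg [ 0.5575 -0.1437  0.076 ] [ 0.567  -0.1441  0.076 ] [-0.0944 -0.1312] piv [-0.0096 -0.1396]
[ 0.5321 -0.1452  0.1093] [ 0.5762 -0.1436  0.0486]
[[ 0.002  -0.0194 -0.0089 -0.0187 -0.0016  0.013 ]
 [ 0.0017 -0.0193 -0.0093 -0.0187 -0.0016  0.013 ]
 [ 0.0015 -0.0191 -0.0096 -0.0187 -0.0016  0.013 ]
 [ 0.0012 -0.0189 -0.01   -0.0187 -0.0016  0.013 ]
 [ 0.0009 -0.0188 -0.0103 -0.0187 -0.0016  0.013 ]
 [ 0.0007 -0.0186 -0.0107 -0.0187 -0.0016  0.013 ]
 [ 0.0004 -0.0184 -0.011  -0.0187 -0.0016  0.013 ]]
[ 0.015 -0.     0.    -0.     0.     0.   ]
```

Fin end reads x ≈ -33 mm (expected -36) and the back wall +15 mm (expected +12), so the tray is home and my station x is ~3 mm short. Next is the peg.

Emit:
apply_moves(plan=[0.002,-0.019,-0.009,-0.019,-0.002,0.013,0.5,0.002,-0.019,-0.009,-0.019,-0.002,0.013,0.5,0.0015,-0.019,-0.0095,-0.019,-0.002,0.013,0.5,0.001,-0.019,-0.01,-0.019,-0.002,0.013,0.5,0.001,-0.019,-0.01,-0.019,-0.002,0.013,0.5,0.0007,-0.0186,-0.0107,-0.019,-0.002,0.013,0.5,0.0004,-0.017,-0.011,-0.019,-0.002,0.013,0.5,0,0,0,0,0,0,0.5])

```text
clock: 15.68
tcp_pos: [0.5334, -0.1477, 0.108]
eef_rot: [-0.011, 0.451, 0.019, 0.892]
wrist_force: [-0.0, 0.0, 0.7]
width: 0.501
```

```bash
python3 look.py 18
python3 - <<'E'
from h import *
_,p,R=st(); print(p)
Rt=tool(np.radians(36),SY+.15,1); x=Rt.apply([1,0,0]); g=np.array([.565,-.143,.064]); tc=g+.019*x
print(rows(p,R,tc,Rt,6))
E
```

```text
15.675 [-0.0459  0.006   0.66  ] (array([-0.129 , -0.1396,  0.1233]), np.float64(0.15968683535153122), np.float64(36.42169401562826)) 0.5007251991672129
[ 0.5338 -0.1466  0.1085]
[[ 0.0122  0.0004 -0.0002  0.0015  0.0013 -0.0005]
 [ 0.0122  0.0004 -0.0002  0.0015  0.0013 -0.0005]
 [ 0.0122  0.0004 -0.0002  0.0015  0.0013 -0.0005]
 [ 0.0122  0.0004 -0.0002  0.0015  0.0013 -0.0005]
 [ 0.0122  0.0004 -0.0002  0.0015  0.0013 -0.0005]
 [ 0.0122  0.0004 -0.0002  0.0015  0.0013 -0.0005]]
```

View pics/m18.png

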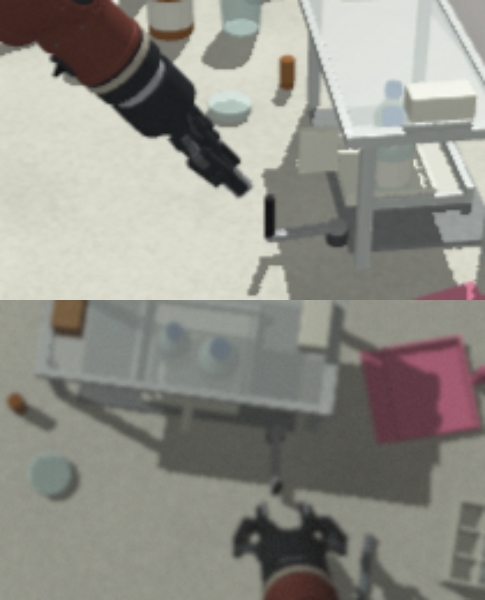

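The fingers sit behind the peg. The peg is at mosaic px (277,488) and the finger middle at ~286, so the peg is 4–8 mm left of centre. I correct and close.

Emit:
apply_moves(plan=[0.006,0.003,0,0.002,0,0,0.5,0.013,0.002,0,0.002,0,0,0.5,0.013,0.001,0,0.002,0,0,0.5,0.013,0,0,0,0,0,0.5,0.013,0,0,0,0,0,0.5,0.011,0,0,0,0,0,0.5,0.004,0,0,0,0,0,0.6,0,0,0,0,0,0,0.75,0,0,0,0,0,0,0.8,0,0,0,0,0,0,1,0,0,0,0,0,0,1], newtons=20)

```text
clock: 17.15
tcp_pos: [0.5813, -0.1349, 0.0479]
eef_rot: [-0.01, 0.449, 0.02, 0.893]
wrist_force: [5.4, -0.2, -8.4]
width: 0.137
```

```bash
python3 look.py 19
python3 - <<'E'
from h import *
_,p,R=st(); print(p, "grasp",p-.019*R.apply([1,0,0]))
E
```

```text
17.15 [ 5.3698 -0.1892 -8.3649] (array([-0.0829, -0.1215,  0.0632]), np.float64(0.15744635140663166), np.float64(36.58549723847624)) 0.13685100468763
[ 0.5812 -0.1349  0.0479] grasp [ 0.5699 -0.1353  0.0631]
```

View pics/m19.png

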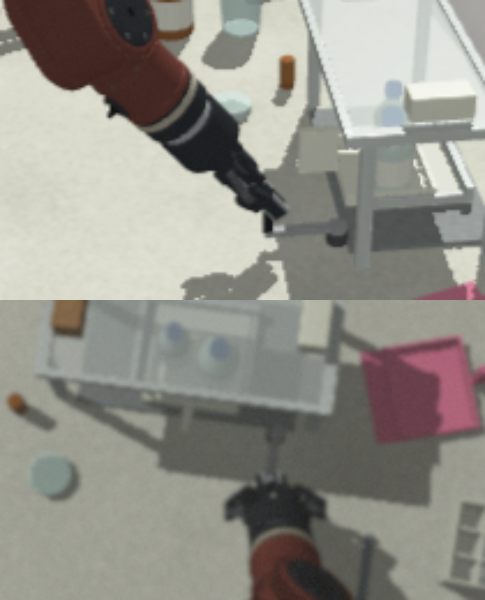

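The peg is gripped (width 11.6 mm). I follow its arc in short legs.

```bash
cat > arc.py <<'E'
from h import *
import sys
n=int(sys.argv[1]); piv=np.array([.6465,-.1475])
s,p,R=st(); g=p-.019*R.apply([1,0,0]); v=g[:2]-piv; a=np.arctan2(v[1],v[0]); k=.3+(np.pi+SY-a)
print("clock",s["clock"],"r",np.linalg.norm(v),"keeper",k,"z",g[2],"lean",where(p,R),"F",s["wrist_force"],"w",s["width"]*85)
step=float(sys.argv[2]); zt=.0635
q=g.copy()
for i in range(1,n+1):
    aa=a-step*i; r=np.linalg.norm(v)
    qn=np.r_[piv+r*np.array([np.cos(aa),np.sin(aa)]),g[2]+(zt-g[2])*i/n]; print(R.inv().apply(qn-q)); q=qn
E
python3 arc.py 5 .1
```

```text
clock 17.25 r 0.07753071712031387 keeper 0.3444106052549995 z 0.063108894544547 lean (array([-0.0829, -0.1215,  0.0631]), np.float64(0.1574545858478191), np.float64(36.57993378079655)) F [ 3.3366 -0.3173 -5.2396] w 11.051410200279332
[0.0011 0.0075 0.0016]
[0.0015 0.0073 0.0022]
[0.0019 0.007  0.0028]
[0.0024 0.0066 0.0033]
[0.0027 0.0062 0.0038]
```

Emit:
apply_moves(plan=[0.001,0.0075,0.0016,0,0,0,1,0.0015,0.0073,0.0022,0,0,0,1,0.002,0.007,0.0028,0,0,0,1,0.0024,0.0066,0.0033,0,0,0,1,0.0027,0.0062,0.0038,0,0,0,1])

```text
clock: 17.88
tcp_pos: [0.596, -0.0981, 0.0479]
eef_rot: [-0.01, 0.45, 0.018, 0.893]
wrist_force: [-4.1, -1.8, 0.7]
width: 0.136
```

```bash
python3 arc.py 6 .1; python3 look.py 20
```

```text
clock 17.875 r 0.07877840634920233 keeper 0.857336762426536 z 0.06316812192423743 lean (array([-0.0723, -0.0832,  0.0632]), np.float64(0.15522061519422178), np.float64(36.45379269180444)) F [-4.1115 -1.7756  0.6755] w 11.535232994026765
[0.0032 0.0057 0.0044]
[0.0035 0.0051 0.0048]
[0.0038 0.0045 0.0052]
[0.004  0.0038 0.0056]
[0.0042 0.0031 0.0058]
[0.0044 0.0024 0.0061]
17.875 [-4.1115 -1.7756  0.6755] (array([-0.0723, -0.0832,  0.0632]), np.float64(0.15522061519422178), np.float64(36.45379269180444)) 0.13570862345913842
```

View pics/m20.png

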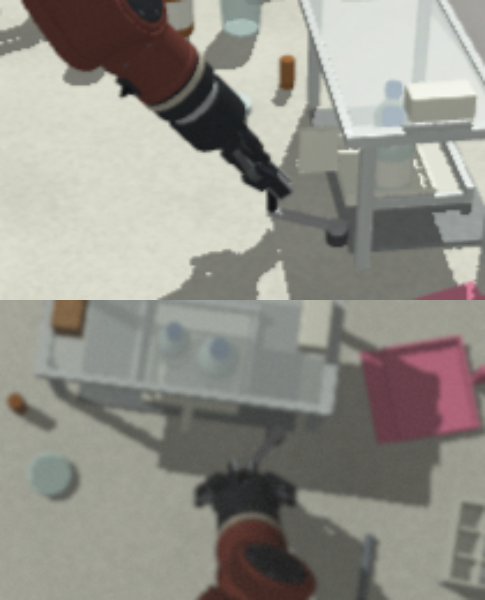

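The arm follows, with the peg in the pads. Next leg.

Emit:
apply_moves(plan=[0.0032,0.0057,0.0044,0,0,0,1,0.0035,0.0051,0.0048,0,0,0,1,0.0038,0.0045,0.0052,0,0,0,1,0.004,0.0038,0.0056,0,0,0,1,0.0042,0.0031,0.0058,0,0,0,1])

```text
clock: 18.6
tcp_pos: [0.6285, -0.0718, 0.0479]
eef_rot: [-0.01, 0.451, 0.019, 0.892]
wrist_force: [-3.9, -0.1, 0.4]
width: 0.131
```

```bash
python3 arc.py 5 .1; python3 look.py 21
```

```text
clock 18.6 r 0.08072293480011766 keeper 1.3863696332026085 z 0.06316843152684243 lean (array([-0.043 , -0.0535,  0.0632]), np.float64(0.15582693165063938), np.float64(36.427343003591105)) F [-3.9055 -0.0707  0.3788] w 11.15326880590819
[0.0046 0.0022 0.0063]
[0.0047 0.0014 0.0064]
[0.0047 0.0006 0.0065]
[ 0.0047 -0.0002  0.0065]
[ 0.0047 -0.001   0.0065]
18.6 [-3.9055 -0.0707  0.3788] (array([-0.043 , -0.0535,  0.0632]), np.float64(0.15582693165063938), np.float64(36.427343003591105)) 0.13121492712833166
```

View pics/m21.png

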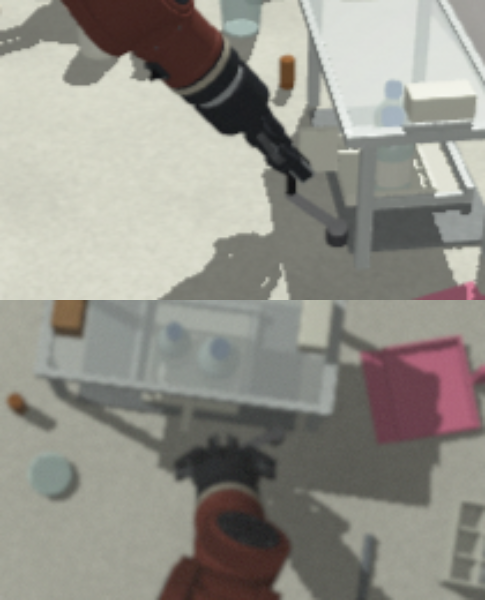

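The left knuckle, at px (182,465), will pass over the tray fin at px (186,420). I check the height margin from the symmetric right knuckle in the side depth image.

Run:
```python
from h import *
_,p,R=st(); s=load("s21.npz"); 
for nm in("s21.npz","t21.npz"):
    s=load(nm);W=cloud(s); L=(W-p)@R.as_matrix()  # tool coords
    m=(L[...,0]>-.11)&(L[...,0]<.01)&(abs(L[...,1])<.075)&(abs(L[...,2])<.06)&(W[...,2]>.03)
    for lo in np.arange(-.11,.01,.015):
        k=m&(L[...,0]>=lo)&(L[...,0]<lo+.015)
        if k.sum(): print(nm,round(lo,3),k.sum(),"y",L[k][:,1].min(),L[k][:,1].max(),"z",L[k][:,2].min(),L[k][:,2].max(),"wz",W[k][:,2].min())
```

```text
s21.npz -0.11 118 y -0.06555855815782165 0.01399308815391699 z -0.020145297099244758 0.019037199166821204 wz 0.11547773266701145
s21.npz -0.095 75 y -0.06399499350189893 0.01995610330318972 z -0.019438428667486796 0.01782079180684196 wz 0.1051376110128398
s21.npz -0.08 60 y -0.056195114897078964 0.016011305421204356 z -0.017548838843075745 0.01661485182439312 wz 0.09588066031356846
s21.npz -0.065 31 y -0.0451510691843518 -0.0070362714450562325 z -0.012283486728648063 0.012376981470017819 wz 0.08593740327872668
s21.npz -0.05 12 y -0.03532540233975539 0.016961093251424274 z -0.008240152783043575 0.012694353698272721 wz 0.08178945922143366
s21.npz -0.035 47 y -0.022393893547849097 0.0527179790112404 z -0.015818398696318414 0.022998005112893915 wz 0.055950876974555364
s21.npz -0.02 98 y -0.022813383169349798 0.0549015453926092 z -0.026045051093499492 0.0454270007994971 wz 0.03858755711864381
s21.npz -0.005 108 y -0.013625941306021941 0.05209766030983274 z -0.030254687230248583 0.05846322216375055 wz 0.030931859232592007
t21.npz -0.11 102 y -0.06420549280027658 0.05886767332421289 z -0.01
[... 261 characters left out ...]
05328645683 0.016050854851407934 wz 0.1035204719670435
t21.npz -0.065 77 y -0.04923582680078677 0.041146008854567324 z -0.011490240553587754 0.011665466741391618 wz 0.08515874928754008
t21.npz -0.05 31 y -0.041377577676605284 0.03221265520653269 z -0.009115052154059135 0.011909376290848888 wz 0.07325652131042903
t21.npz -0.035 27 y -0.021890430984772134 0.04958538348479303 z -0.015703872415671644 0.01961284345131042 wz 0.057924118606446084
t21.npz -0.02 58 y -0.019739592803523998 0.052698692923400174 z -0.02215107841486822 0.04614079907920604 wz 0.043321365552442925
t21.npz -0.005 32 y 0.0370052541588638 0.052865897401400935 z -0.0033553152763047406 0.05474083455912235 wz 0.03912235484071136
```

Emit:
apply_moves(plan=[0.0038,0.0022,0.0069,0,0,0,1,0.0039,0.0014,0.007,0,0,0,1,0.0039,0.0006,0.0071,0,0,0,1,0.0042,-0.0002,0.007,0,0,0,1])

```text
clock: 19.2
tcp_pos: [0.6579, -0.0635, 0.0479]
eef_rot: [-0.008, 0.454, 0.021, 0.89]
wrist_force: [-2.6, 4.4, -7.5]
width: 0.13
```

```bash
python3 arc.py 3 .06; python3 look.py 22
```

```text
clock 19.2 r 0.08344838768931889 keeper 1.761303577184465 z 0.06332455011374209 lean (array([-0.0146, -0.042 ,  0.0633]), np.float64(0.15444442220304871), np.float64(35.92949504072141)) F [-2.611   4.3882 -7.4968] w 11.017533440634164
[ 0.0029 -0.0004  0.0041]
[ 0.0029 -0.0007  0.0041]
[ 0.0028 -0.001   0.004 ]
19.2 [-2.611   4.3882 -7.4968] (array([-0.0146, -0.042 ,  0.0633]), np.float64(0.15444442220304871), np.float64(35.92949504072141)) 0.12961804047804898
```

View pics/m22.png

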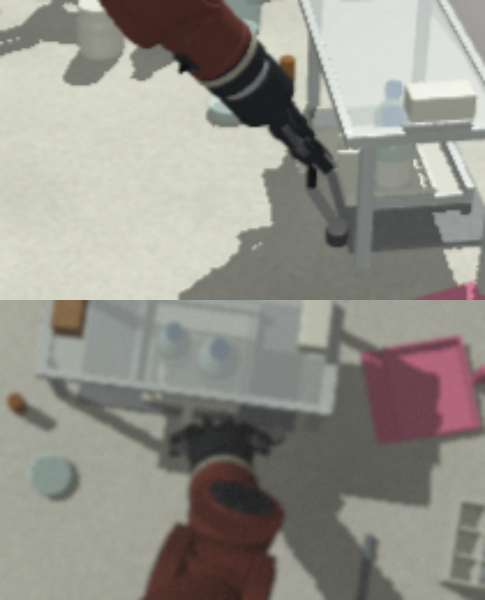

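Emit:
apply_moves(plan=[0.0027,-0.0006,0.0042,0,-0.003,0,1,0.0027,-0.0008,0.0042,0,-0.003,0,1,0.0027,-0.001,0.0042,0,-0.003,0,1])

```text
clock: 19.68
tcp_pos: [0.6741, -0.063, 0.0481]
eef_rot: [-0.007, 0.451, 0.024, 0.892]
wrist_force: [-2.3, 3.3, -5.9]
width: 0.128
```

```bash
python3 arc.py 3 .06; python3 look.py 23
```

```text
clock 19.675 r 0.08540280859948358 keeper 1.9508330467934818 z 0.06337498911057915 lean (array([ 0.0014, -0.0398,  0.0634]), np.float64(0.15551667520917845), np.float64(36.41100629041812)) F [-2.2835  3.3166 -5.9279] w 10.87940488790358
[ 0.0029 -0.0014  0.004 ]
[ 0.0028 -0.0017  0.0039]
[ 0.0028 -0.002   0.0038]
19.675 [-2.2835  3.3166 -5.9279] (array([ 0.0014, -0.0398,  0.0634]), np.float64(0.15551667520917845), np.float64(36.41100629041812)) 0.12799299868121858
```

View pics/m23.png

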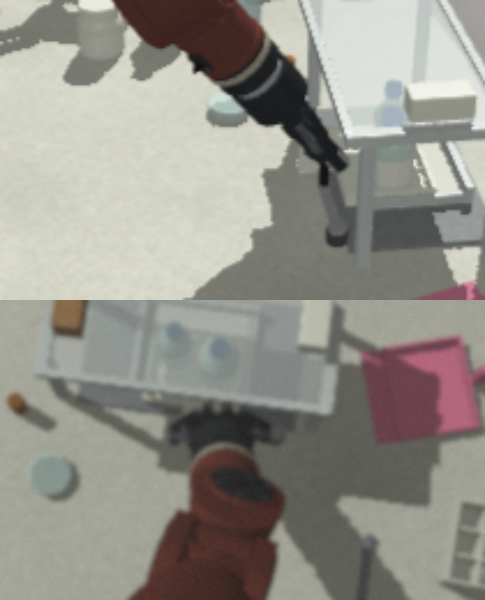

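Emit:
apply_moves(plan=[0.0018,-0.0005,0.0025,0,-0.002,0,1,0.0018,-0.0005,0.0025,0,-0.002,0,1,0.0018,-0.0005,0.0025,0,-0.002,0,1])

```text
clock: 20.15
tcp_pos: [0.6813, -0.0633, 0.0472]
eef_rot: [-0.007, 0.45, 0.024, 0.893]
wrist_force: [-27.1, 3.2, 15.8]
width: 0.136
```

```bash
python3 arc.py 1 .06; python3 look.py 24
python3 - <<'E'
from h import *
s=load("s24.npz");t=load("t24.npz")
cv2.imwrite("pics/m24b.png",np.hstack([cv2.resize(s["pixels"][180:290,270:390,::-1],(400,367),interpolation=2),cv2.resize(t["pixels"][110:220,230:350,::-1],(400,367),interpolation=2)]))
E
```

```text
clock 20.15 r 0.08677527370038388 keeper 2.032695763329816 z 0.06242651016464552 lean (array([ 0.0085, -0.0393,  0.0624]), np.float64(0.1543309294941961), np.float64(36.541960838727704)) F [-27.0683   3.2172  15.7774] w 11.535186999250389
[ 0.002  -0.0018  0.0046]
20.15 [-27.0683   3.2172  15.7774] (array([ 0.0085, -0.0393,  0.0624]), np.float64(0.1543309294941961), np.float64(36.541960838727704)) 0.1357080823441222
```

View pics/m24b.png

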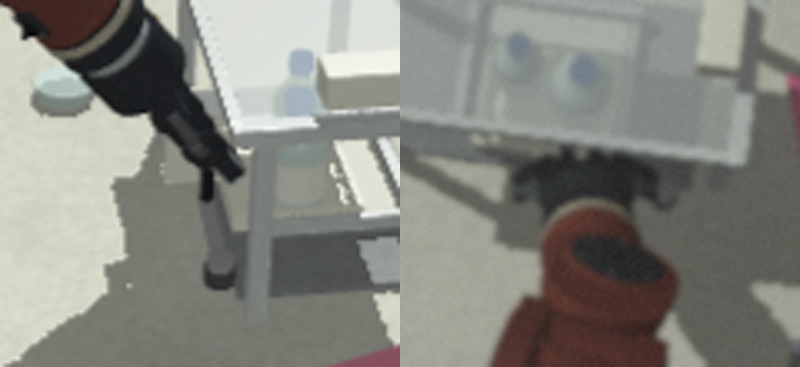

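The force rose to 27 N, so the keeper stop is likely reached. I release and back out.

Emit:
apply_moves(plan=[-0.001,0,0,0,0,0,1,0,0,0,0,0,0,0.8,0,0,0,0,0,0,0.75,0,0,0,0,0,0,0.75,-0.01,0,0,0,0,0,0.75,-0.02,0,0,0,0,0,0.75,-0.025,0,0,0,0,0,0.75,-0.025,0,0,0,0,0,0.75,-0.03,0,0,0,0,0,0.75,-0.04,0,0,0,0,0,0.75])

```text
clock: 21.5
tcp_pos: [0.5921, -0.0712, 0.1763]
eef_rot: [-0.008, 0.445, 0.022, 0.895]
wrist_force: [0.1, -0.1, 0.2]
width: 0.253
```

```bash
python3 look.py 25
python3 - <<'E'
from h import *
s=load("s25.npz");t=load("t25.npz")
cv2.imwrite("pics/m25b.png",np.hstack([cv2.resize(s["pixels"][170:280,290:410,::-1],(400,367),interpolation=2),cv2.resize(t["pixels"][90:200,230:350,::-1],(400,367),interpolation=2)]))
E
```

```text
21.5 [ 0.1327 -0.0675  0.2098] (array([-0.0794, -0.0571,  0.1914]), np.float64(0.1564832753653082), np.float64(37.12157941262123)) 0.25287635966376926
```

View pics/m25b.png

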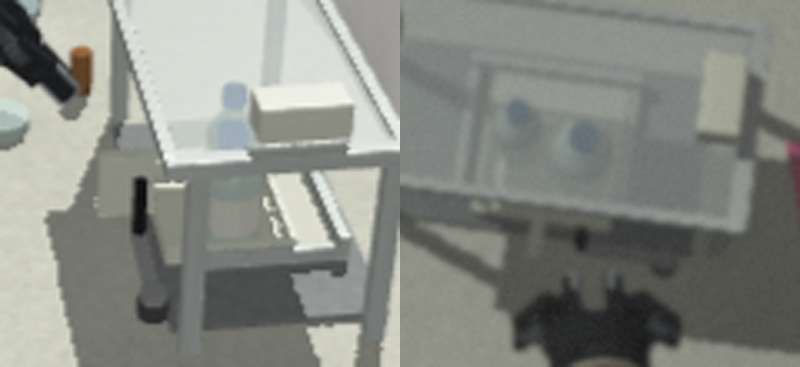

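Run:
```python
from h import *
s=load("s25.npz");t=load("t25.npz"); a=400/120
toS=lambda w:(lambda d:np.array([np.cos(SY)*d[0]+np.sin(SY)*d[1],-np.sin(SY)*d[0]+np.cos(SY)*d[1]]))(w[:2]-SO)
Sd=lambda u,v,z:toS(ray(s,290+u/a,170+v/a,z)); T=lambda u,v,z:toS(ray(t,230+(u-400)/a,90+v/a,z))
pg=[Sd(139,180,.076),Sd(139,231,.024),T(581,232,.076)]; pv=[Sd(153,298,.024),T(664,264,.020)]
print(pg,pv)
for p,q in((pg[1],pv[0]),(pg[0],pv[0]),(pg[2],pv[1])):
    d=p-q; print("r",np.linalg.norm(d),"keeper",.3+np.arctan2(d[1],-d[0]))
print("fin end",T(536,250,.076),"backwall",T(475,207,.024),T(605,222,.024))
t0=load("t0.npz");s0=load("s0.npz") if 0 else load("side0.npz") ; t0=load("top0.npz")
for n,x,y in(("side",s0,s),("top",t0,t)):
    d=(cv2.absdiff(cv2.GaussianBlur(x["pixels"],(5,5),0),cv2.GaussianBlur(y["pixels"],(5,5),0)).max(2)>25).astype(np.uint8)
    cv2.imwrite(f"pics/d_{n}.png",np.where(d[...,None]>0,(0,0,255),y["pixels"][:,:,::-1]).astype(np.uint8))
```

```text
[array([-0.0057, -0.0425]), array([-0.0041, -0.0418]), array([-0.01  , -0.0444])] [array([-0.0079, -0.1317]), array([-0.0158, -0.1249])]
r 0.09004686011692176 keeper 1.9135977115438496
r 0.08920307709852507 keeper 1.8961942316465814
r 0.08065678779053108 keeper 1.9431012429031695
fin end [-0.032  -0.0069] backwall [0.012  0.0571] [ 0.015 -0.065]Traceback (most recent call last):
  File "<stdin>", line 10, in <module>
  File "h.py", line 4, in load
    s=np.load(f); return {k:s[k] for k in s.files}
    fid = stack.enter_context(open(os.fspath(file), "rb"))
                              ~~~~^^^^^^^^^^^^^^^^^^^^^^^
FileNotFoundError: [Errno 2] No such file or directory: 't0.npz'
```

Run:
```python
from h import *
ims=[]
for n,x,y in(("side","side0.npz","s25.npz"),("top","top0.npz","t25.npz")):
    x,y=load(x),load(y)
    d=(cv2.absdiff(cv2.GaussianBlur(x["pixels"],(5,5),0),cv2.GaussianBlur(y["pixels"],(5,5),0)).max(2)>25)
    ims.append(cv2.resize(np.where(d[...,None],(0,0,255),y["pixels"][:,:,::-1]).astype(np.uint8),(400,300)))
cv2.imwrite("pics/d.png",np.hstack(ims))
```

```text
(no output)
```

View pics/d.png

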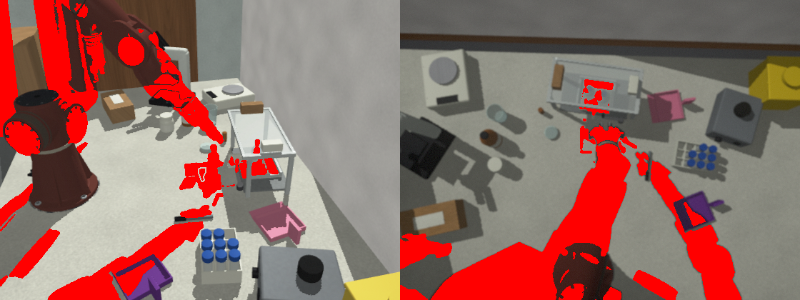

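The only changes are the robot, its shadow, the tray and the keeper. The red patch touching the marker at (192,217) needs a check.

Run:
```python
from h import *
o=[]
for x in("side0.npz","s25.npz"): o.append(cv2.resize(load(x)["pixels"][280:330,220:320,::-1],(400,200),interpolation=2))
for x in("top0.npz","t25.npz"): o.append(cv2.resize(load(x)["pixels"][200:265,320:380,::-1],(400,400),interpolation=2))
cv2.imwrite("pics/mk.png",np.vstack([np.hstack(o[:2]),np.hstack(o[2:])]))
```

```text
(no output)
```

View pics/mk.png

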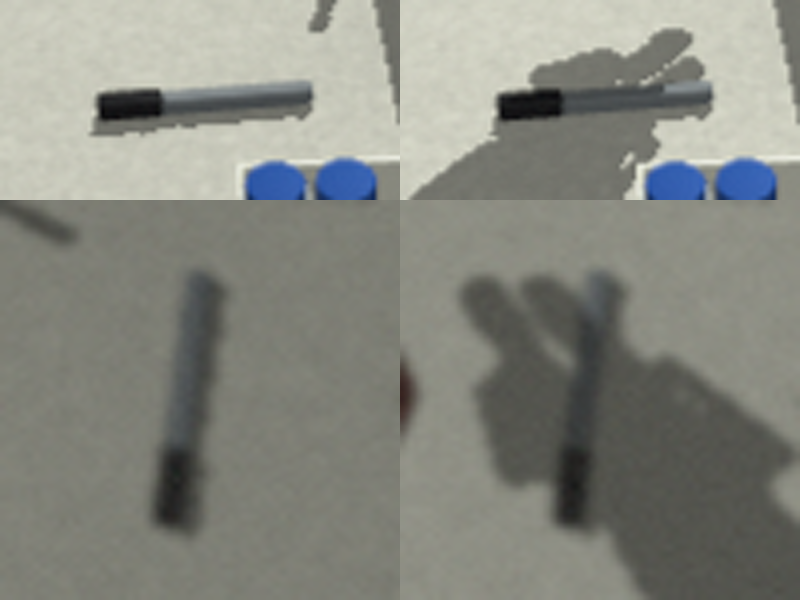

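The marker has not moved; the patch is only the gripper's shadow. I hand in the job.

```bash
python3 -c "
from cell import bot
print(bot.job_done())"
```

```text
the job is handed in; nothing more can be done
None
```

The tray is fully home on the stirring plate with both bottles upright, and the keeper arm is swung across to its stop. I handed the job in at about 21.5 s with the gripper open and clear, but got no verdict back.

- **Tray:** I slid it by its handle, squared it to the station and took it up the step until the push stalled at about 20 N on the back stop. In the last check the fin end read x −32 mm (−36 expected) and the back wall +12 to +15 mm (+12 expected). The roughly 3 mm difference matches the error in my station estimate and did not change when I swung the keeper.
- **Step:** While climbing it, the tool sank about 3.5 mm and pressed the tray down, with the wrist at 33 N back and 35 N up. I eased it up before going on. From then on the gripper carried about 4 to 5 N of the tray's weight at the handle while the nose slid on the plate.
- **Keeper:** I moved it by its peg until the force rose to 27 N. The final angle read 1.90 and 1.91 rad in the side view and 1.94 in the top view, against a stop at 1.90. The radius in the side view came out at 90 mm instead of 80, so that reading is rough.
- **Bystanders:** Before-and-after pictures show only the tray, the keeper, the robot and its shadow changed. I checked the marker separately and it had not moved.

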